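# Pen the mould and latch the draining-pen gate

### The job

Move the lidded cheese mould that waits in front of the draining pen in through the open gateway so that it stands upright and wholly inside, behind the gate, without shifting the mould already in there or the jug, brush and spare lid round about. Then lift the gate's latch bar out of the hold-back, ease the gate round to the closed side with the bar raised until you feel the bar come up against the tall back of the closing keeper, without slamming or forcing it, and let the bar drop fully home into the keeper's notch.

Things in the scene. Friction and masses are not known exactly. Their poses are not given: they have to be found in the camera images.
- pen: Draining pen of stainless sheet fixed on the table, open-topped, without a floor. Origin on the table at the middle of its mouth; x along the mouth towards the gate hinge, the pen runs to -y, its gate opens outward to +y. Inner faces: sides x = -105 and 105 mm, end y = -401 mm. Walls 115 mm high, posts 155 mm: latch post x -130, y -17; hinge post x 139, y -17; hold-back post x 176, y 245 mm.
- gate_hinge (a point): Vertical hinge axis of the gate at table height (x = 115, y = 0 mm in the pen's frame). The leaf reaches from 12 to 212 mm from this axis, is 14 mm thick and stands from 15 to 126 mm above the table.
- gate (a joint): Swing angle of the gate (rad): 0 = square across the mouth, leaf from the hinge to -x of the pen; grows as it opens outward; about 1.57 at the start, standing straight out to +y of the pen. Seen from above it shuts anticlockwise. Hinge friction 0.12 N m; it stays where it is left. The closing keeper, on the latch post's outer face, stops the raised bar at -0.075 to +0.05 (see bar_end).
- bar (a joint): Tilt of the gravity latch bar (rad): 0 = level, lying on a notch floor; positive = free end raised, stop at 0.25; clear of any notch it hangs at its stop, -0.07. Flat steel bar 237 x 24 x 10 mm, 0.42 kg, falls freely; free end 262 mm from the hinge axis. It must be above 0.12 to pass the square lip of a notch, from either side; it does not ride up by itself.
- bar_pivot (a point): Pivot of the latch bar: a horizontal pin square to the leaf, 45 mm from the hinge axis, 112 mm above the table, 28 mm from the leaf's mid-plane on its outer face (towards +y of the pen when shut, +x when open).
- knob (a point): Centre of the black ball knob, 40 mm in diameter, that lifts the bar. It stands on a 12 mm stem on the bar, 150 mm from the hinge axis, so 105 mm from the bar's pivot, and 68 mm above the pivot when the bar is level (180 mm above the table). It moves with bar and gate.
- hold_back (a point): Middle of the floor of the hold-back notch in which the bar lies at the start, 100 mm above the table, 245 mm from the hinge axis. The notch is 20 mm wide across the bar; towards the gateway (-x of the pen) it has a square lip 22 mm high, on the other side a back 72 mm high, which stops even a raised bar.
- mould_mid (a point): The mould to move: white, round, 148 mm in diameter, 100 mm high, 0.65 to 0.95 kg, lid fixed on. Point at its centre, 50 mm above its underside; z up. On the lid, along its x axis, stands an upright grip rib 80 mm long, 16 mm thick, from 102 to 136 mm above the underside. It starts upright before the mouth.
- drained_mid (a point): The like mould already standing at the inner end of the pen (same sizes, point and axes): leave it be.
- jug_mid (a point): Bystander: white plastic jug, 100 mm in diameter, 135 mm high, handle at its +y; point at its centre, half-way up.
- brush: Bystander: white scrubbing brush about 200 mm long, lying on the table beside the jug, outside the gate's swing; origin about the middle of its underside, its x axis along it.
- lid_mid (a point): Bystander: spare mould lid, a disc 128 mm in diameter with an upright rib, 44 mm high in all; point half-way up.
- bar_end (a point): Point under the bar, 245 mm from the hinge axis, that lies on a notch's floor. The closing keeper, on the latch post's face, has a notch like the hold-back's (same heights, same distance from the hinge; lip outside, back inside) but 16 mm wide and shimmed: its middle lies at y = 13 to 43 mm of the pen, unmeasured; 28 suits gate angle 0. Feel for its back, bar raised (5 N); never load it over 30 N.
Things that resemble listed ones, but are neither listed nor needed, are in the scene too. What is shaped like the part that bears mould_mid but purple is not meant.

How it is judged:
By the outcome, as a careful person would: the job done as asked, in the order asked, and still so for the second after the job is handed in, with the robot touching nothing.
It also fails if it takes over 53 s, if anything falls off the work surface, if the arm or the gripper's body presses on something with over 40 N, if the wrist force passes 120 N, or if a joint passes its speed limit or range.

### The arm

A 6-joint arm with a two-finger parallel gripper is mounted at the origin on the work surface. World frame = base frame: x ahead of the robot, y to its left, z up, the work surface at z = 0. Lengths are in m, angles in rad, forces in N, time in s.
With the tool pointing down it reaches from about 0.375 to 0.825 m from the base axis. Payload 5.5 kg.
Tool frame: the origin (TCP) lies between the finger pads; the fingertips stand ahead of it and the grasp point (between the pads) is the TCP (arm.finger_overhang is the y of the fingertips in the tool frame, in m); y points along the fingers, z is the direction in which the jaws open and shut, and the axes are right-handed (so a half turn about y gives the same grasp; the last joint's range is limited). The gripper opens to 85 mm and grips with 20 to 120 N. Pads are 22 mm wide; open, the fingers measure 114 mm over their backs; the gripper's body (76 mm by 85 mm) begins 54 mm behind the grasp point. The pads swing forward as they close: fully open they stand 13 mm farther back than shut.
Start: joints at [-1.336, 0.314, -0.047, 1.21, 0, 1.571], TCP at [0.14, -0.584, 0.225] pointing down, gripper open.
Joint ranges: [-2.67, 2.67], [-0.69, 1.73], [-1.03, 1.25], [-2.08, 2.16], [-1.42, 1.45], [-3.14, 3.14]. Speed limits (rad/s): [2.39, 2.39, 3.01, 3.14, 3.14, 3.14].

### API

Orientations are given as [roll, pitch, yaw] about the fixed x, y, z axes, in that order (R = Rz(yaw) Ry(pitch) Rx(roll)).
In Python, from station import arm gives the robot as it stands.
- The arm moves only by the tool arm_command, never from a script. Its argument "increments" is one flat list of numbers, 5 for each row, row after row: the shift along the tool's x, y, z in cm, then the turn about the tool's y in rad, then the opening, from 0 (shut) to 1 (fully open). In form: [x, y, z, yaw, jaw, x, y, z, yaw, jaw, ...]. A call has 1 to 12 rows; each row shifts and turns the commanded pose from where the row before left it, along the tool's axes as they then stand; what a row does not reach is not made up. A row lasts 1/12 s, in which the tool goes at most 41.7 mm and 7.16 degrees, less where a joint would pass 70% of its speed; a pose out of reach is approached as far as the arm can. A call is refused whole if a number of a shift passes 4.17 or a number of a turn 0.125, either way. A call with a gripper value outside its range is refused whole. The fingers move at their own pace and stop on an object; "squeeze" is the grip in N (left out, the last holds). Time passes only in rows, so rows that do not move let the fingers close. It gives the time, the measured TCP pose, the force and the opening at its end, in the units of the state.
- arm.state(): the state, without advancing time (a new reading comes with each control period).
- arm.get_image(name): name is "scene" or "top" or "wrist"; returns (picture, depth): 400x640x3 uint8, blue, green, red; 400x640 float32, m along the optical axis (not along the pixel's ray), 0 where there is no reading.
- arm.camera_model(name): a dict with "fx", "fy", "cx", "cy" (pixels), "R" (3x3) and "t" (3): a world point X has camera coordinates R X + t. Camera axes: x right, y down, z forward; pixel columns grow to the right and rows downward; lengths in m; the calibration is good to about 2 mm. The wrist camera is an equidistant fisheye: a pixel r from the principal point sees the ray r / f radians off the axis. A picture is of the moment at which its call begins: read the wrist's pose just before it. camera_model takes no time and is no camera call; for the wrist camera it gives the pose at the moment of the call.
- arm.sign_off(): hands the job in, once; it reports no verdict.
The state is a dict: "clock": time; "joints": joint angles; "qd": joint speeds; "joint_torque": joint torques, N m; "tool_pos": TCP position; "ee_rot": TCP orientation; "ft_force": force on the tool from outside, world axes, zero at the start; "moment": the same for the moment, N m; "gripper_width": finger opening in m.
Only numpy, scipy, OpenCV 4.12 (cv2) and the standard library are available. Lean on these libraries where they do the work, as an engineer would, in place of code of your own. Each camera call takes 0.05 s, during which the arm holds its last target. There are 200 camera calls.

## Working session

There is one attempt and no reset: what is moved stays moved. The work goes in short steps, Python scripts to look and compute and a tool call to move; the robot and the scene stay as the last step left them, time stands still between calls to the robot, and variables do not carry over. Pictures are saved under pics/ and viewed, about 8 in all and at most 12, crops included, and the job is handed in when it is done.

Besides the shell and the picture viewer there is one more tool, called after "Emit:" as name(argument=value, ...) on one line, values as JSON. arm_command: Moves the arm, as the interface text tells. Its arguments: {"type":"object","properties":{"increments":{"type":"array","items":{"type":"number"}},"squeeze":{"type":"number"}},"required":["increments"]}

```bash
ls; mkdir -p pics
python3 - <<'E'
from station import arm
import cv2,numpy as np
for n in("top","scene"):
    p,d=arm.get_image(n); cv2.imwrite(f"pics/{n}0.png",p); np.save(f"pics/{n}0.npy",d)
    m=arm.camera_model(n); print(n,{k:np.round(v,3).tolist() for k,v in m.items()})
print(arm.state(), arm.finger_overhang)
E
```

```text
pics
top {'fx': 510.833, 'fy': 510.833, 'cx': 314.832, 'cy': 201.466, 'R': [[-0.026, -1.0, -0.004], [-0.996, 0.026, -0.081], [0.081, 0.002, -0.997]], 't': [0.082, 0.562, 1.515]}
scene {'fx': 470.983, 'fy': 470.983, 'cx': 316.046, 'cy': 194.508, 'R': [[0.655, 0.755, 0.009], [0.608, -0.521, -0.599], [-0.448, 0.398, -0.801]], 't': [-0.409, -0.211, 1.501]}
{'clock': 0.1, 'joints': array([-1.33598902e+00,  3.14171028e-01, -4.79489007e-02,  1.21020757e+00,
        6.84714989e-06,  1.57079924e+00]), 'qd': array([-0.00045377, -0.00160439,  0.00140709, -0.00058411,  0.00111341,
       -0.00093564]), 'joint_torque': array([-9.11489678e-04, -5.40766561e+01,  3.40541446e+01,  1.12321947e-02,
       -5.94940434e-05, -1.03381956e-05]), 'tool_pos': array([ 0.13947511, -0.5830313 ,  0.2245246 ]), 'ee_rot': array([-1.57232750e+00,  6.84267638e-06, -2.90678827e+00]), 'ft_force': array([0.04454546, 1.16885539, 0.99922214]), 'moment': array([-0.03402514,  0.02945018, -0.0260233 ]), 'gripper_width': 0.08540094485584816} 0.019
```

View pics/top0.png

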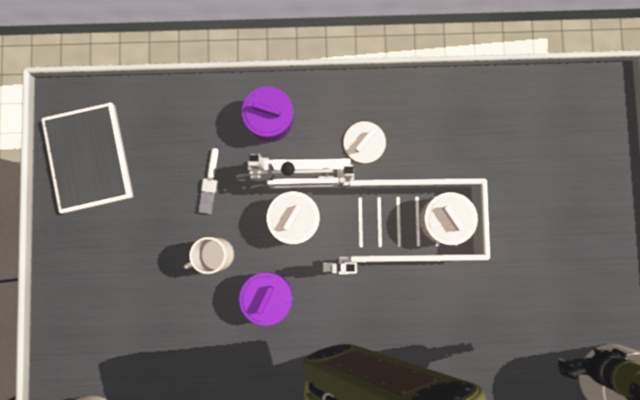

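View pics/scene0.png

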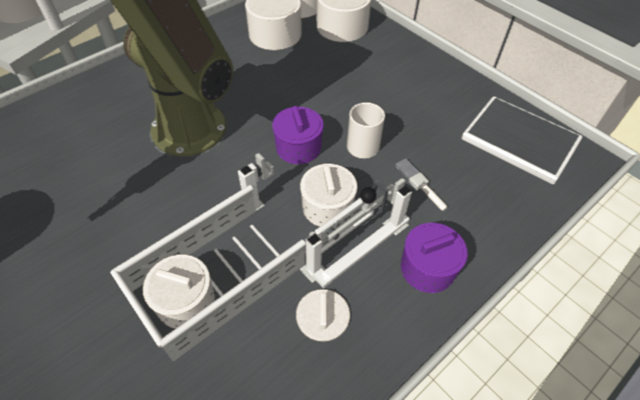

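```bash
cat > h.py <<'E'
import numpy as np,cv2
from station import arm
def cloud(name,d,m=None):
    m=m or arm.camera_model(name); v,u=np.mgrid[:d.shape[0],:d.shape[1]]
    c=np.stack([(u-m['cx'])/m['fx']*d,(v-m['cy'])/m['fy']*d,d],-1)
    P=(c-np.array(m['t']))@np.array(m['R']); P[d==0]=np.nan; return P
def ray(name,u,v,z,m=None):
    m=m or arm.camera_model(name); R=np.array(m['R']);o=-R.T@np.array(m['t'])
    k=R.T@np.array([(u-m['cx'])/m['fx'],(v-m['cy'])/m['fy'],1]); return o+k*(z-o[2])/k[2]
E
python3 - <<'E'
from h import *
p=cv2.imread("pics/top0.png");d=np.load("pics/top0.npy")
P=cloud("top",d)
c=p[80:285,190:500]; cv2.imwrite("pics/c1.png",cv2.resize(c,None,fx=2.58,fy=2.58,interpolation=cv2.INTER_CUBIC))
def blob(r,zlo,zhi):
    v0,v1,u0,u1=r; Q=P[v0:v1,u0:u1].reshape(-1,3); return Q[(Q[:,2]>zlo)&(Q[:,2]<zhi)]
for n,r in dict(mould=(185,250,260,322),drained=(190,246,422,480),).items():
    Q=blob(r,.09,.115)
    (c,rad)=cv2.minEnclosingCircle((Q[:,:2]*1000).astype(np.float32)); R=blob(r,.125,.15)
    print(n,len(Q),Q[:,:2].mean(0),c,rad,'rib',len(R),R[:,:2].mean(0),R[:,2].mean(),cv2.minAreaRect((R[:,:2]*1000).astype(np.float32)))
for n,r in dict(wallfar=(170,195,360,480),wallnear=(250,266,360,485),end=(190,255,475,495)).items():
    Q=blob(r,.10,.125); l=cv2.fitLine((Q[:,:2]*1000).astype(np.float32),cv2.DIST_HUBER,0,.01,.01).ravel(); print(n,len(Q),l,np.degrees(np.arctan2(l[1],l[0])))
for n,r in dict(hp=(160,190,335,362),lp=(250,280,318,362),hb=(145,185,240,275)).items():
    Q=blob(r,.14,.165); print(n,len(Q),Q[:,:2].min(0),Q[:,:2].max(0),Q.mean(0))
Q=blob((155,180,278,298),.17,.21);print('knob',len(Q),Q.mean(0))
E
```

```text
mould 1929 [0.51426468 0.1327232 ] (533.7349853515625, 142.5104217529297) 94.68721008300781 rib 163 [0.51479229 0.13291393] 0.13313623928007035 ((515.087646484375, 132.93112182617188), (16.28252410888672, 79.54756927490234), 58.12830352783203)
drained 1920 [ 0.49966255 -0.3160091 ] (500.4687805175781, -317.849365234375) 74.72681427001953 rib 174 [ 0.50031405 -0.31682849] 0.13284592004003298 ((500.67437744140625, -317.3074645996094), (78.9139404296875, 16.951047897338867), 31.28573226928711)
wallfar 669 [ 1.1759324e-02  9.9993086e-01  6.0544788e+02 -2.2954677e+02] 89.32622
wallnear 715 [ 1.0879974e-02  9.9994081e-01  3.9072717e+02 -2.2753500e+02] 89.37661
end 388 [ 9.9987745e-01 -1.5653543e-02  4.8470544e+02 -4.0998709e+02] -0.89691854
hp 105 [ 0.62505847 -0.03899041] [ 0.65440919 -0.01344933] [ 0.63934084 -0.02621605  0.15064163]
lp 178 [ 0.35777079 -0.0386003 ] [0.38585003 0.03050042] [ 0.37195769 -0.0147599   0.1506484 ]
hb 114 [0.61968143 0.18504303] [0.69140442 0.24707781] [0.67338627 0.22873349 0.15265317]
knob 171 [0.64272876 0.13952507 0.19110162]
```

View pics/c1.png

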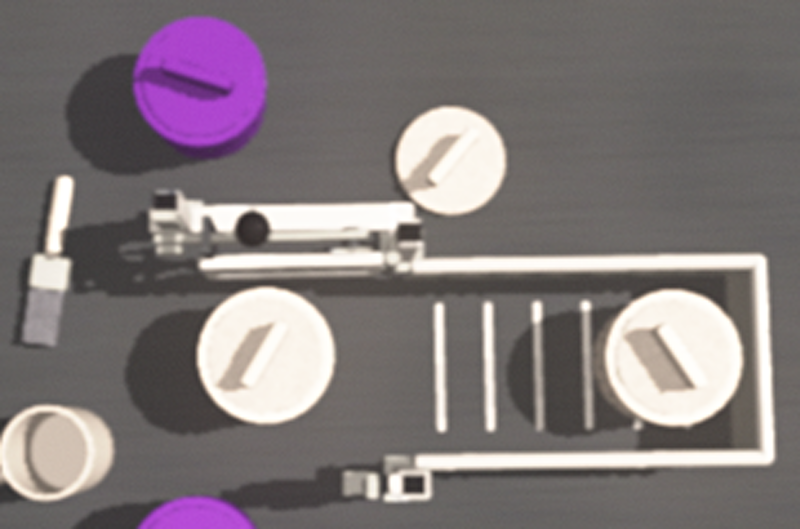

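Candidates in top view: white mould before the mouth at (293,217), which I choose. Not meant are the drained mould inside the pen (450,218), the purple ones at (268,112) and (266,300), and the spare lid (364,142). The crop confirms a white round mould with a rib, standing in front of the open gateway.

Run:
```python
from h import *
P=cloud("top",np.load("pics/top0.npy"))
for u in(360,370,379,389,398,408): print(u,np.round(P[215,u],4),np.round(P[235,u,2],4))
for v in (195,230,235): print(np.round(P[v,[270,285,300,310]],3).tolist())
```

```text
360 [ 0.5214 -0.0693 -0.0024] -0.0007
370 [ 0.5205 -0.0997 -0.0021] 0.005
379 [ 0.5198 -0.1272 -0.0021] -0.0005
389 [ 0.519  -0.1577 -0.0027] -0.0025
398 [ 5.182e-01 -1.848e-01 -2.000e-04] -0.0038
408 [ 0.5174 -0.2154 -0.0008] -0.0018
[[0.59, 0.204, 0.0], [0.578, 0.152, 0.106], [0.578, 0.109, 0.096], [0.587, 0.082, -0.005]]
[[0.48, 0.197, 0.101], [0.479, 0.154, 0.102], [0.478, 0.111, 0.107], [0.477, 0.083, 0.099]]
[[0.468, 0.207, -0.003], [0.465, 0.155, 0.095], [0.464, 0.112, 0.103], [0.463, 0.084, 0.101]]
```

Emit:
arm_command(increments=[0,-0.8,0,-0.124,1,0,-0.8,0,-0.124,1,0,-0.8,0,-0.124,1,0,-0.8,0,-0.124,1,0,-0.8,0,-0.124,1,0,-0.8,0,-0.124,1,0,-0.8,0,-0.124,1,0,-0.8,0,-0.124,1,0,-0.8,0,-0.124,1,0,-0.3,0,-0.124,1])

```text
clock: 0.93
tool_pos: [0.1396, -0.5837, 0.3011]
ee_rot: [-1.571, -0.001, -1.661]
ft_force: [0.7, 0.3, -0.9]
gripper_width: 0.0855
```

Emit:
arm_command(increments=[0,0,0,-0.124,1,0,0,0,-0.124,1,0,0,0,-0.124,1,0,0,0,-0.124,1,0,0,0,-0.124,1,0,0,0,-0.124,1,0,0,0,-0.124,1,0,0,0,-0.124,1,0,0,0,-0.118,1,0,0,0,0,1])

```text
clock: 1.77
tool_pos: [0.1395, -0.5833, 0.2998]
ee_rot: [-1.57, 0.001, -0.554]
ft_force: [0.1, 0.2, -0.1]
gripper_width: 0.0854
```

Emit:
arm_command(increments=[0.5,0,3.8,0,1,0.5,0,3.8,0,1,0.5,0,3.8,0,1,0.5,0,3.8,0,1,0.5,0,3.8,0,1,0.5,0,3.8,0,1,0.5,0,3.8,0,1,0.5,0,3.8,0,1,0.5,0,3.8,0,1,0.5,0,3.8,0,1,0.5,0,3.8,0,1])

```text
clock: 2.68
tool_pos: [0.4079, -0.256, 0.3003]
ee_rot: [-1.571, -0.0, -0.561]
ft_force: [0.1, -0.3, -0.8]
gripper_width: 0.0851
```

Emit:
arm_command(increments=[-1.15,0,3.8,0,1,-1.15,0,3.8,0,1,-1.15,0,3.8,0,1,-1.15,0,3.8,0,1,-1.15,0,3.8,0,1,-1.15,0,3.8,0,1,-1.15,0,3.8,0,1,-1.15,0,3.8,0,1,-1.15,0,3.8,0,1,-1.15,0,3.8,0,1,0,0,0,0,1])

```text
clock: 3.6
tool_pos: [0.5113, 0.1316, 0.2995]
ee_rot: [-1.569, 0.002, -0.554]
ft_force: [-0.4, -0.5, -1.1]
gripper_width: 0.0853
```

Run:
```python
from h import *
s=arm.state();print(s['tool_pos'],s['ee_rot'])
m=arm.camera_model("wrist");p,d=arm.get_image("wrist");cv2.imwrite("pics/w1.png",p)
v,u=np.mgrid[:400,:640];x=(u-m['cx'])/m['fx'];y=(v-m['cy'])/m['fy'];r=np.hypot(x,y)+1e-9
k=np.stack([np.sin(r)*x/r,np.sin(r)*y/r,np.cos(r)],-1)
c=k/k[...,2:]*d[...,None];P=(c-np.array(m['t']))@np.array(m['R']);P[(d==0)|(r>1.3)]=np.nan
Q=P.reshape(-1,3);Q=Q[np.hypot(Q[:,0]-.515,Q[:,1]-.133)<.09]
R=Q[(Q[:,2]>.125)&(Q[:,2]<.15)];print(len(R),R.mean(0) if len(R) else 0, cv2.minAreaRect((R[:,:2]*1000).astype(np.float32)) if len(R)>5 else '')
L=Q[(Q[:,2]>.09)&(Q[:,2]<.11)];print(len(L),np.round(L.mean(0),4),cv2.minEnclosingCircle((L[:,:2]*1000).astype(np.float32)))
```

```text
[0.51134881 0.13161519 0.2994858 ] [-1.56852293  0.00157848 -0.55416374]
1061 [0.51457439 0.13317265 0.13406672] ((517.5349731445312, 132.13844299316406), (15.605968475341797, 81.2378158569336), 58.06783676147461)
11103 [0.5135 0.1337 0.1009] ((516.82080078125, 131.9853057861328), 74.62680053710938)
```

Emit:
arm_command(increments=[0.3,3,0.3,0,1,0,3.5,0,0,1,0,3.5,0,0,1,0,3,0,0,1,0,2,0,0,1,0,1.5,0,0,1,0,0.9,0,0,1,0,0.3,0,0,1])

```text
clock: 4.32
tool_pos: [0.5132, 0.1253, 0.1218]
ee_rot: [-1.573, 0.002, -0.56]
ft_force: [0.1, -0.3, -0.4]
gripper_width: 0.0856
```

Emit:
arm_command(increments=[0,0,0,0,0.5,0,0,0,0,0,0,0,0,0,0,0,0,0,0,0,0,0,0,0,0,0,0,0,0,0,0,0,0,0,0], squeeze=60)

```text
clock: 4.9
tool_pos: [0.5156, 0.1273, 0.1241]
ee_rot: [-1.569, -0.001, -0.557]
ft_force: [2.3, 2.9, 2.5]
gripper_width: 0.0139
```

Emit:
arm_command(increments=[0,-0.4,0,0,0,0,-0.7,0,0,0,0,-0.8,0,0,0,0,-0.4,0,0,0,0,0,0,0,0])

```text
clock: 5.32
tool_pos: [0.515, 0.1266, 0.1474]
ee_rot: [-1.57, -0.001, -0.557]
ft_force: [0.8, 0.0, -7.1]
gripper_width: 0.0134
```

Emit:
arm_command(increments=[0.5,0,-0.9,0,0,1,0,-1.9,0,0,1.5,0,-2.8,0,0,1.5,0,-2.8,0,0,1.5,0,-2.8,0,0,1.5,0,-2.8,0,0,1.5,0,-2.8,0,0,1.5,0,-2.8,0,0,1.2,0,-2.2,0,0,0.7,0,-1.3,0,0,0,0,0,0,0,0,0,0,0,0])

```text
clock: 6.32
tool_pos: [0.4968, -0.1361, 0.1458]
ee_rot: [-1.571, 0.001, -0.559]
ft_force: [0.2, 0.3, -6.4]
gripper_width: 0.0135
```

Emit:
arm_command(increments=[0.1,0.5,0.1,0,0,0,0.7,0,0,0,0,0.6,0,0,0,0,0.3,0,0,0,0,0.1,0,0,0,0,0,0,0,0])

```text
clock: 6.82
tool_pos: [0.499, -0.1339, 0.1244]
ee_rot: [-1.57, 0.001, -0.556]
ft_force: [-0.0, 1.8, -2.6]
gripper_width: 0.0135
```

Run:
```python
from h import *
s=arm.state();print(s['tool_pos'],s['ee_rot'],s['ft_force'])
p,d=arm.get_image("scene");cv2.imwrite("pics/s2.png",cv2.resize(p[120:380,90:490],None,fx=2,fy=2))
```

```text
[ 0.49902655 -0.1339189   0.12435499] [-1.57036968e+00  5.05384717e-04 -5.55741414e-01] [-0.04671763  1.80400709 -2.64637463]
```

View pics/s2.png

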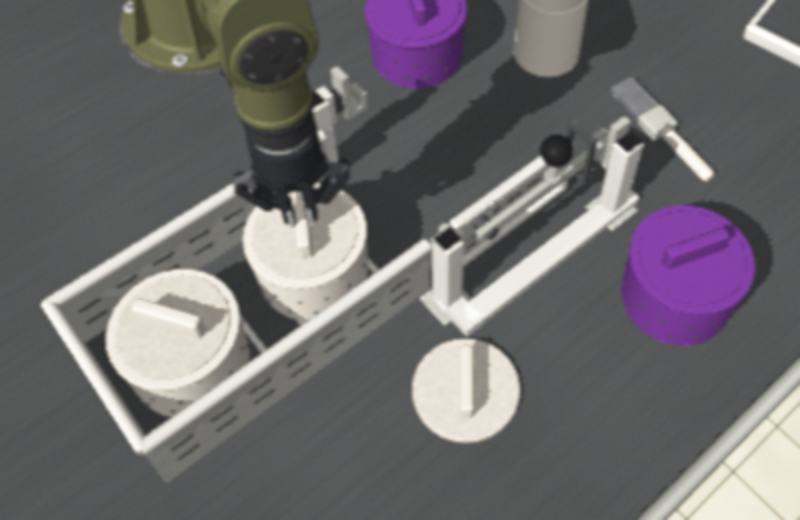

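Mould stands inside the pen, near the middle, with the arm still on its rib. Knob is at (556,150) in this crop. Next: release, rise and turn for the knob.

Emit:
arm_command(increments=[0,0.1,0,0,0,0,0,0,0,0.3,0,0,0,0,0.7,0,0,0,0,0.9,0,0,0,0,0.9,0,-0.6,0,0,0.9,0,-2,0,0,0.9,0,-3,0,0,0.9])

```text
clock: 7.53
tool_pos: [0.497, -0.1343, 0.178]
ee_rot: [-1.572, 0.005, -0.557]
ft_force: [0.1, -0.3, -0.2]
gripper_width: 0.0768
```

Emit:
arm_command(increments=[0,-2.5,0,0.114,1,0,-2.5,0,0.114,1,0,-2.5,0,0.114,1,0,-2.5,0,0.114,1,0,-2,0,0.114,1,0,0,0,0.114,1,0,0,0,0.114,1,0,0,0,0.114,1,0,0,0,0.114,1])

```text
clock: 8.28
tool_pos: [0.4992, -0.1349, 0.3001]
ee_rot: [-1.57, -0.0, -1.589]
ft_force: [-0.3, -1.0, -0.2]
gripper_width: 0.0854
```

Emit:
arm_command(increments=[-3,0,1.6,0,1,-3,0,1.6,0,1,-3,0,1.6,0,1,-3,0,1.6,0,1,-3,0,1.6,0,1,-3,0,1.6,0,1,-3,0,1.6,0,1,-3,0,1.6,0,1,-2.4,0,1,0,1,-1.2,0,0.5,0,1,0,0,0,0,1])

```text
clock: 9.2
tool_pos: [0.646, 0.142, 0.2988]
ee_rot: [-1.571, 0.0, -1.58]
ft_force: [-0.5, -0.7, -0.5]
gripper_width: 0.0853
```

```bash
cat >> h.py <<'E'
def wcloud():
    m=arm.camera_model("wrist");p,d=arm.get_image("wrist")
    v,u=np.mgrid[:400,:640];x=(u-m['cx'])/m['fx'];y=(v-m['cy'])/m['fy'];r=np.hypot(x,y)+1e-9
    k=np.stack([np.sin(r)*x/r,np.sin(r)*y/r,np.cos(r)],-1)
    c=k/k[...,2:]*d[...,None];P=(c-np.array(m['t']))@np.array(m['R']);P[(d==0)|(r>1.3)]=np.nan
    return p,P
E
python3 - <<'E'
from h import *
s=arm.state();print(s['tool_pos'],s['ee_rot'])
p,P=wcloud();cv2.imwrite("pics/w2.png",p)
Q=P.reshape(-1,3);Q=Q[(np.hypot(Q[:,0]-.645,Q[:,1]-.141)<.035)&(Q[:,2]>.175)&(Q[:,2]<.21)]
from scipy.optimize import least_squares
f=least_squares(lambda c:np.linalg.norm(Q-c,axis=1)-.02,[.645,.141,.18],loss='soft_l1',f_scale=.002);print(len(Q),f.x,np.abs(f.fun).mean())
E
```

```text
[0.64596743 0.14198978 0.29878329] [-1.57114003e+00  3.05038153e-04 -1.57984775e+00]
1517 [0.64688638 0.13882693 0.17855914] 0.0004152892603643317
```

View pics/w2.png

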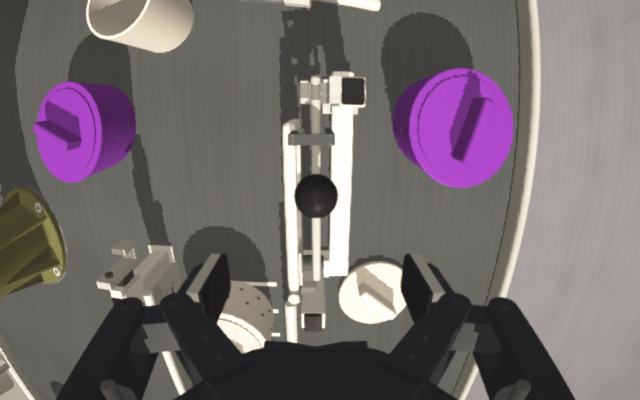

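Wrist view: knob centred at (316,196), bar lies in the hold-back at (320,90), jaws straddle it left/right as intended.

Emit:
arm_command(increments=[0.3,3,0.1,0,1,0,3,0,0,1,0,2.5,0,0,1,0,2,0,0,1,0,1,0,0,1,0,0.4,0,0,1,0,0,0,0,1])

```text
clock: 9.83
tool_pos: [0.6459, 0.1355, 0.1803]
ee_rot: [-1.572, -0.0, -1.584]
ft_force: [-0.9, 0.2, 0.9]
gripper_width: 0.0853
```

Emit:
arm_command(increments=[0,0,0,0,0.7,0,0,0,0,0.5,0,0,0,0,0.4,0,0,0,0,0.3,0,0,0,0,0.2,0,0,0,0,0.2,0,0,0,0,0.2], squeeze=40)

```text
clock: 10.42
tool_pos: [0.6466, 0.1367, 0.1817]
ee_rot: [-1.57, 0.0, -1.583]
ft_force: [-1.5, -0.7, 5.1]
gripper_width: 0.0318
```

Run:
```python
from h import *
s=arm.state();print(s['tool_pos'],s['ft_force'],s['gripper_width'],s['moment'])
p,P=wcloud();a=cv2.resize(p[130:400,170:470],None,fx=1.7,fy=1.7)
p,d=arm.get_image("scene");b=cv2.resize(p[150:250,320:440],None,fx=4,fy=4)
cv2.imwrite("pics/c3a.png",cv2.resize(a,(400,400)));x=np.hstack([cv2.resize(a,(400,400)),cv2.resize(b,(400,400))]);cv2.imwrite("pics/c3.png",x)
```

```text
[0.64655651 0.13666918 0.18166042] [-1.53848726 -0.67009936  5.14030961] 0.03180784425914744 [-0.08626161  0.55173741  0.04344248]
```

View pics/c3.png

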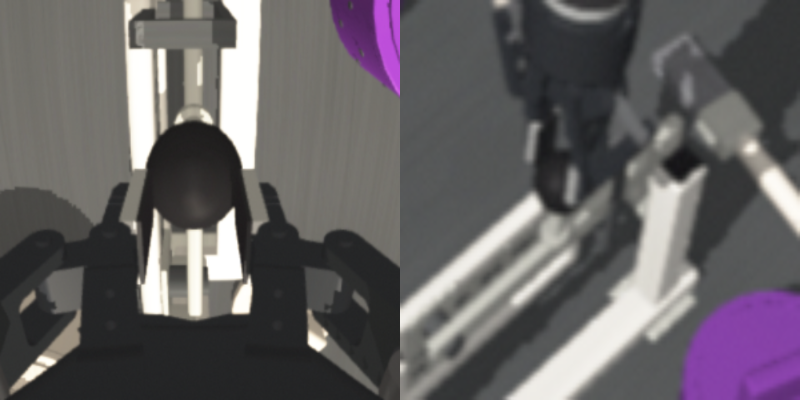

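Emit:
arm_command(increments=[0.15,-0.25,0,0,0.2,0.2,-0.25,0,0,0.2,0.2,-0.25,0,0,0.2,0.2,-0.25,0,0,0.2,0.2,-0.25,0,0,0.2,0.2,-0.25,0,0,0.2,0.2,-0.25,0,0,0.2,0.2,-0.25,0,0,0.2,0,0,0,0,0.2])

```text
clock: 11.27
tool_pos: [0.6464, 0.1202, 0.2009]
ee_rot: [-1.57, -0.001, -1.584]
ft_force: [-0.1, -0.3, -0.8]
gripper_width: 0.0173
```

Run:
```python
from h import *
s=arm.state();print(s['tool_pos'],s['ft_force'],s['gripper_width'],s['moment'])
p,P=wcloud();cv2.imwrite("pics/w4.png",p)
p,d=arm.get_image("scene");b=cv2.resize(p[150:275,290:440],None,fx=4,fy=4);cv2.imwrite("pics/s4.png",b)
```

```text
[0.64636406 0.1202252  0.20094136] [-0.1489037  -0.27495745 -0.77846881] 0.017345594632889684 [ 0.03601144  0.00120981 -0.02201016]
```

View pics/s4.png

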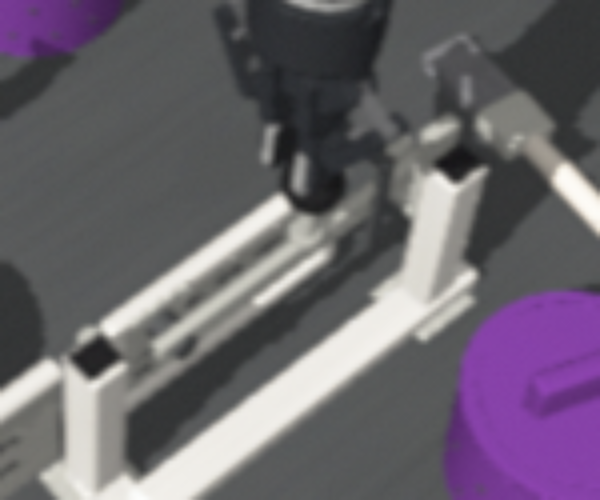

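The jaws gripped above the equator and slipped off; the bar remained in the hold-back (knob (315,185), bar end in notch). I'll grip about 13 mm lower.

Emit:
arm_command(increments=[0,0,0,0,0.6,0,0,0,0,1,0,0,0,0,1,0,0,0,0,1,-0.6,0,0,0,1,-0.6,0.5,0,0,1,-0.6,0.8,0,0,1,-0.1,0.8,0,0,1,0,0.8,0,0,1,0,0.4,0,0,1,0,0,0,0,1])

```text
clock: 12.28
tool_pos: [0.6453, 0.1398, 0.1653]
ee_rot: [-1.574, -0.001, -1.583]
ft_force: [-0.5, -0.4, -0.3]
gripper_width: 0.0852
```

Emit:
arm_command(increments=[0,0,0,0,0.7,0,0,0,0,0.6,0,0,0,0,0.5,0,0,0,0,0.4,0,0,0,0,0.35,0,0,0,0,0.3,0,0,0,0,0.3], squeeze=40)

```text
clock: 12.87
tool_pos: [0.6468, 0.1399, 0.1682]
ee_rot: [-1.569, 0.0, -1.583]
ft_force: [-0.5, -1.2, 5.5]
gripper_width: 0.0374
```

Emit:
arm_command(increments=[0.15,-0.25,0,0,0.3,0.2,-0.25,0,0,0.3,0.2,-0.25,0,0,0.3,0.2,-0.25,0,0,0.3,0.2,-0.25,0,0,0.3,0.2,-0.25,0,0,0.3,0.2,-0.25,0,0,0.3,0.2,-0.25,0,0,0.3,0,0,0,0,0.3])

```text
clock: 13.62
tool_pos: [0.6458, 0.1226, 0.1868]
ee_rot: [-1.572, -0.003, -1.583]
ft_force: [1.0, -3.0, -8.9]
gripper_width: 0.0376
```

Run:
```python
from h import *
s=arm.state();print(s['tool_pos'],s['ft_force'],s['gripper_width'],s['moment'])
p,P=wcloud()
p,d=arm.get_image("scene");b=cv2.resize(p[150:275,290:440],None,fx=4,fy=4);cv2.imwrite("pics/s5.png",b)
```

```text
[0.64575839 0.12257671 0.18675952] [ 1.03915093 -3.02953477 -8.92599724] 0.03759750916316755 [-0.47650987  0.00561077  0.29633095]
```

View pics/s5.png

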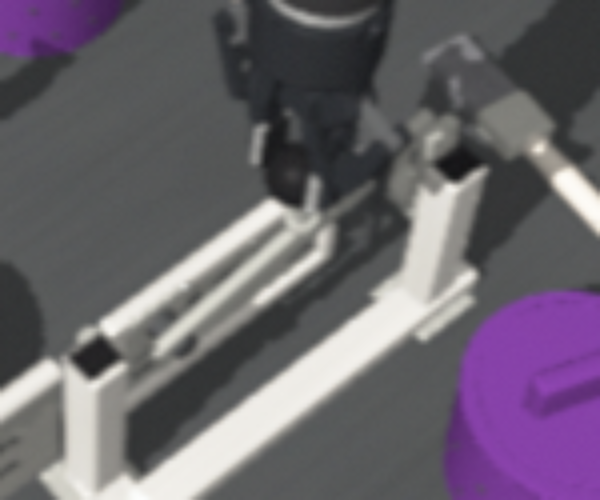

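Bar end is visibly up out of the hold-back (tilt ≈0.19). Now swing.

Emit:
arm_command(increments=[-0.06,0,-0.27,-0.02,0.3,-0.11,0,-0.53,-0.04,0.3,-0.11,0,-0.53,-0.04,0.3,-0.11,0,-0.53,-0.04,0.3,-0.11,0,-0.53,-0.04,0.3,-0.11,0,-0.53,-0.04,0.3,-0.11,0,-0.53,-0.04,0.3,-0.11,0,-0.53,-0.04,0.3])

```text
clock: 14.38
tool_pos: [0.6052, 0.1259, 0.1859]
ee_rot: [-1.573, -0.004, -1.281]
ft_force: [2.4, -7.6, -12.1]
gripper_width: 0.0374
```

```bash
cat >> h.py <<'E'
H=np.array([.6164,-.0098])
def gs():
    s=arm.state();r=s['tool_pos'][:2]-H;R=np.hypot(*r)
    ang=np.pi+0 -np.arctan2(r[1],r[0])-.0113-np.arctan2(28,135) # gate angle
    y=s['ee_rot'][2];f=s['ft_force'];print('R',R.round(4),'gate',ang.round(4),'gate by yaw',round(-.0113-y,4),'z',s['tool_pos'][2].round(4),'w',round(s['gripper_width'],4),'f tool x,z,up',round(f[0]*np.cos(y)+f[1]*np.sin(y),1),round(-f[0]*np.sin(y)+f[1]*np.cos(y),1),round(f[2],1),'M',s['moment'].round(2),s['clock'])
E
python3 -c "
from h import *
gs()"
```

```text
R 0.1361 gate 1.2723 gate by yaw 1.2701 z 0.1859 w 0.0374 f tool x,z,up 8.0 0.1 -12.1 M [-1.58 -0.48  0.08] 14.3833
```

Emit:
arm_command(increments=[0,0.1,-0.8,-0.06,0.3,-0.1,0.05,-1.08,-0.08,0.3,-0.19,0,-1.08,-0.08,0.3,-0.19,0,-1.08,-0.08,0.3,-0.19,0,-1.08,-0.08,0.3,-0.12,0,-0.68,-0.05,0.3])

```text
clock: 14.88
tool_pos: [0.5493, 0.1084, 0.1855]
ee_rot: [-1.572, -0.0, -0.849]
ft_force: [1.5, -1.0, -8.6]
gripper_width: 0.0378
```

```bash
python3 -c "
from h import *
gs()"
```

```text
R 0.1359 gate 0.8388 gate by yaw 0.8376 z 0.1855 w 0.0378 f tool x,z,up 1.7 0.4 -8.6 M [-0.53 -0.28 -0.07] 14.8833
```

Emit:
arm_command(increments=[-0.13,0,-0.8,-0.06,0.3,-0.19,0,-1.08,-0.08,0.3,-0.19,0,-1.08,-0.08,0.3,-0.19,0,-1.08,-0.08,0.3,-0.19,0,-1.08,-0.08,0.3,-0.16,0,-0.8,-0.06,0.3,-0.13,0,-0.67,-0.05,0.3,-0.11,0,-0.53,-0.04,0.3,0,0,0,0,0.3])

```text
clock: 15.63
tool_pos: [0.4991, 0.0577, 0.1858]
ee_rot: [-1.573, -0.002, -0.322]
ft_force: [4.3, -3.0, -9.7]
gripper_width: 0.0377
```

Run:
```python
from h import *
gs()
p,d=arm.get_image("scene");b=cv2.resize(p[110:260,200:400],None,fx=4,fy=4);cv2.imwrite("pics/s6.png",b)
```

```text
R 0.1353 gate 0.3063 gate by yaw 0.3108 z 0.1858 w 0.0377 f tool x,z,up 5.0 -1.5 -9.7 M [-0.71 -0.53 -0.04] 15.6333
```

View pics/s6.png

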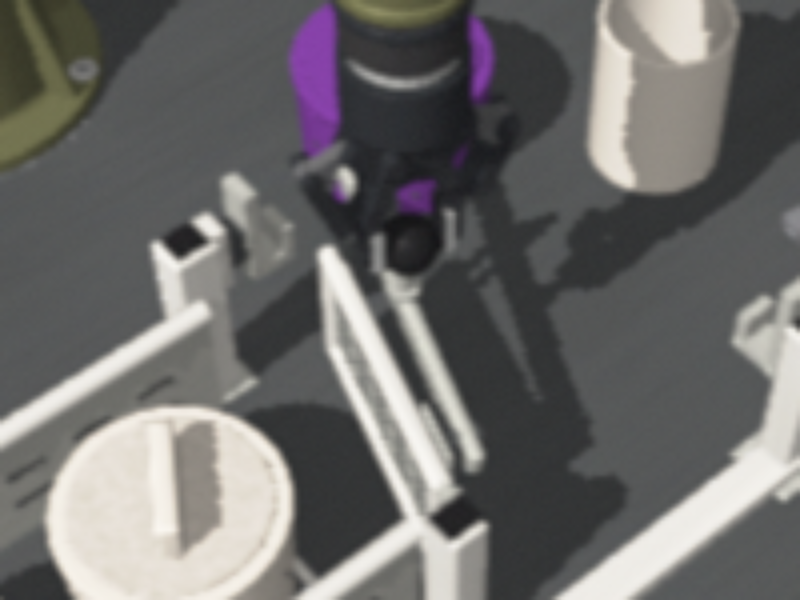

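Gate follows, bar raised; keeper at (260,230) lies ahead. Approach, then feel.

Emit:
arm_command(increments=[-0.06,0,-0.53,-0.04,0.3,-0.08,0,-0.53,-0.04,0.3,-0.11,0,-0.53,-0.04,0.3,-0.11,0,-0.53,-0.04,0.3,-0.08,0,-0.4,-0.03,0.3,-0.06,0,-0.27,-0.02,0.3,0,0,0,0,0.3])

```text
clock: 16.27
tool_pos: [0.4879, 0.0324, 0.1859]
ee_rot: [-1.572, -0.001, -0.113]
ft_force: [1.3, -4.3, -8.5]
gripper_width: 0.0377
```

```bash
python3 -c "
from h import *
gs()"
```

```text
R 0.1352 gate 0.1016 gate by yaw 0.1021 z 0.1859 w 0.0377 f tool x,z,up 1.8 -4.1 -8.5 M [-0.98 -0.31 -0.31] 16.2667
```

Emit:
arm_command(increments=[-0.03,0,-0.13,-0.01,0.3,-0.03,0,-0.13,-0.01,0.3,-0.03,0,-0.13,-0.01,0.3])

```text
clock: 16.52
tool_pos: [0.4868, 0.0292, 0.1859]
ee_rot: [-1.572, -0.001, -0.083]
ft_force: [3.5, -5.3, -8.3]
gripper_width: 0.0378
```

```bash
python3 -c "
from h import *
gs()"
```

```text
R 0.1353 gate 0.0761 gate by yaw 0.0712 z 0.1859 w 0.0378 f tool x,z,up 3.9 -5.0 -8.3 M [-1.05 -0.61 -0.6 ] 16.5167
```

Emit:
arm_command(increments=[-0.02,0,-0.12,-0.009,0.3,-0.02,0,-0.12,-0.009,0.3])

```text
clock: 16.68
tool_pos: [0.4861, 0.0268, 0.1858]
ee_rot: [-1.571, -0.0, -0.064]
ft_force: [2.5, -3.4, -9.9]
gripper_width: 0.0379
```

Emit:
arm_command(increments=[-0.02,0,-0.12,-0.009,0.3])

```text
clock: 16.77
tool_pos: [0.4858, 0.0257, 0.1858]
ee_rot: [-1.571, -0.0, -0.055]
ft_force: [2.9, -3.7, -8.8]
gripper_width: 0.0373
```

Emit:
arm_command(increments=[-0.02,0,-0.12,-0.009,0.3])

```text
clock: 16.85
tool_pos: [0.4853, 0.0249, 0.1859]
ee_rot: [-1.57, 0.0, -0.046]
ft_force: [-4.5, 1.3, -0.4]
gripper_width: 0.0374
```

Emit:
arm_command(increments=[-0.02,0,-0.12,-0.009,0.3])

```text
clock: 16.93
tool_pos: [0.4848, 0.0252, 0.1859]
ee_rot: [-1.567, 0.001, -0.035]
ft_force: [0.4, 3.2, -6.9]
gripper_width: 0.0374
```

Emit:
arm_command(increments=[-0.01,0,-0.08,-0.005,0.3])

```text
clock: 17.02
tool_pos: [0.4848, 0.0249, 0.1859]
ee_rot: [-1.566, 0.0, -0.03]
ft_force: [2.4, 7.4, -6.8]
gripper_width: 0.0374
```

Emit:
arm_command(increments=[0,0,0,0,0.3])

```text
clock: 17.1
tool_pos: [0.4848, 0.0249, 0.1859]
ee_rot: [-1.566, 0.0, -0.03]
ft_force: [1.9, 5.1, -8.1]
gripper_width: 0.0375
```

Run:
```python
from h import *
gs()
p,P=wcloud();a=cv2.resize(p,(640,400));
p,d=arm.get_image("scene");b=cv2.resize(p[145:215,230:330],(800,560),interpolation=cv2.INTER_CUBIC);cv2.imwrite("pics/s7.png",b);cv2.imwrite("pics/w7.png",a)
```

```text
R 0.1361 gate 0.0419 gate by yaw 0.0191 z 0.1859 w 0.0375 f tool x,z,up 1.8 5.1 -8.1 M [ 1.22 -0.13  0.19] 17.1
```

View pics/s7.png

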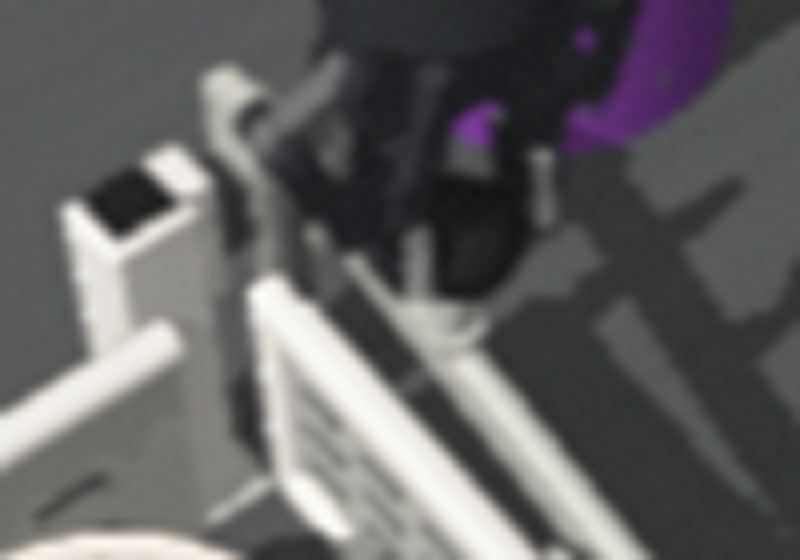

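Run:
```python
from h import *
gs(); g=.042-.0  # gate angle
th=np.pi-.0113-g; e=np.array([np.cos(th),np.sin(th)]); n=np.array([e[1],-e[0]]) # along leaf, outward
if n[1]<0:n=-n
for nm in("wrist","top","scene"):
    if nm=="wrist":_,P=wcloud()
    else: P=cloud(nm,arm.get_image(nm)[1])
    Q=P.reshape(-1,3);Q=Q[np.isfinite(Q).all(1)];a=(Q[:,:2]-H)@e;o=(Q[:,:2]-H)@n
    for lo in range(30,300,15):
        k=(a>lo/1e3)&(a<(lo+15)/1e3)&(o>.022)&(o<.035)&(Q[:,2]>.09)&(Q[:,2]<.175)
        if k.sum()>4: print(nm,lo,k.sum(),np.percentile(Q[k,2],[10,50,90]).round(3))
```

```text
R 0.1361 gate 0.042 gate by yaw 0.0192 z 0.1859 w 0.0374 f tool x,z,up 0.9 4.9 -6.3 M [ 1.15 -0.2   0.2 ] 17.2
wrist 30 145 [0.119 0.121 0.123]
wrist 45 171 [0.118 0.124 0.125]
wrist 135 385 [0.147 0.155 0.165]
wrist 150 416 [0.142 0.144 0.148]
wrist 165 361 [0.144 0.145 0.147]
wrist 180 353 [0.146 0.148 0.172]
wrist 195 609 [0.151 0.171 0.172]
wrist 210 440 [0.151 0.153 0.155]
wrist 225 482 [0.154 0.156 0.158]
wrist 240 452 [0.157 0.159 0.16 ]
top 30 7 [0.117 0.121 0.122]
scene 30 38 [0.11  0.121 0.124]
scene 45 31 [0.116 0.125 0.128]
scene 60 36 [0.11  0.124 0.129]
scene 75 36 [0.116 0.127 0.132]
scene 90 37 [0.118 0.131 0.135]
scene 105 33 [0.12  0.134 0.138]
scene 120 44 [0.124 0.138 0.147]
scene 135 39 [0.127 0.147 0.156]
scene 150 16 [0.127 0.134 0.145]
scene 165 8 [0.125 0.131 0.137]
scene 180 8 [0.13  0.133 0.148]
scene 240 12 [0.16  0.17  0.172]
```

Bar measured raised (tilt ≈0.175, underside ≈135 mm > lip 122 mm), so the stop felt (≈+9 N change at the knob, ≈5 N at the keeper) is the tall back. Ease off about 1 mm and lower.

Emit:
arm_command(increments=[0,0,0.1,0,0.3,-0.15,0.2,0.05,0,0.3,-0.2,0.25,0,0,0.3,-0.2,0.25,0,0,0.3])

```text
clock: 17.68
tool_pos: [0.4788, 0.0252, 0.1788]
ee_rot: [-1.569, 0.001, -0.032]
ft_force: [-2.6, 5.2, -0.2]
gripper_width: 0.0375
```

```bash
python3 -c "
from h import *
gs()"
```

```text
R 0.142 gate 0.0334 gate by yaw 0.0205 z 0.1788 w 0.0375 f tool x,z,up -2.8 5.1 -0.2 M [0.88 0.58 0.28] 17.6833
```

Emit:
arm_command(increments=[-0.2,0.25,0,0,0.3,-0.2,0.25,0,0,0.3,0,0,0,0,0.3])

```text
clock: 17.93
tool_pos: [0.4748, 0.0254, 0.1737]
ee_rot: [-1.569, 0.0, -0.032]
ft_force: [-1.0, 5.3, -3.4]
gripper_width: 0.0376
```

```bash
python3 -c "
from h import *
gs()"
```

```text
R 0.1459 gate 0.0279 gate by yaw 0.0206 z 0.1737 w 0.0376 f tool x,z,up -1.2 5.3 -3.4 M [0.96 0.24 0.27] 17.9333
```

Emit:
arm_command(increments=[-0.15,0.2,0,0,0.3,-0.15,0.2,0,0,0.3,-0.05,0.1,0,0,0.3,0,0,0,0,0.3])

```text
clock: 18.27
tool_pos: [0.4717, 0.0256, 0.1692]
ee_rot: [-1.569, -0.0, -0.033]
ft_force: [-2.3, 5.1, 0.9]
gripper_width: 0.0375
```

```bash
python3 -c "
from h import *
gs()"
```

```text
R 0.149 gate 0.024 gate by yaw 0.0217 z 0.1692 w 0.0375 f tool x,z,up -2.4 5.0 0.9 M [ 1.06  0.37 -0.25] 18.2667
```

Emit:
arm_command(increments=[0,0,0.05,0,0.5,0,0,0,0,0.8,0,0,0,0,1,0,0,0,0,1,0,0,0,0,1,0,-0.5,0,0,1,0,-1.5,0,0,1,0,-3,0,0,1,0,-3,0,0,1,0,-3,0,0,1,0,-1.5,0,0,1,0,0,0,0,1])

```text
clock: 19.27
tool_pos: [0.4742, 0.0252, 0.2981]
ee_rot: [-1.57, -0.007, -0.033]
ft_force: [1.1, -0.2, 0.3]
gripper_width: 0.0853
```

Run:
```python
from h import *
gs()
from scipy.optimize import least_squares
p,P=wcloud();cv2.imwrite("pics/w8.png",p)
Q=P.reshape(-1,3);k=(np.hypot(Q[:,0]-.472,Q[:,1]-.026)<.035)&(Q[:,2]>.17)&(Q[:,2]<.21);B=Q[k]
f=least_squares(lambda c:np.linalg.norm(B-c,axis=1)-.02,[.47,.025,.18],loss='soft_l1',f_scale=.002);print('knob',len(B),f.x)
r=f.x[:2]-H;g=np.pi-.0113-np.arctan2(r[1],r[0])-0;g=g-(-np.arctan2(28,150))*-1;print('gate',g)
Q=Q[np.isfinite(Q).all(1)]
th=np.pi-.0113-g;e=np.array([np.cos(th),np.sin(th)]);n=np.array([e[1],-e[0]])
a=(Q[:,:2]-H)@e;o=(Q[:,:2]-H)@n
for lo in range(30,270,15):
    k=(a>lo/1e3)&(a<(lo+15)/1e3)&(o>.022)&(o<.034)&(Q[:,2]>.09)&(Q[:,2]<.175)
    if k.sum()>4: print(lo,k.sum(),np.percentile(Q[k,2],[10,50,90]).round(3))
for nm,c in dict(mould=(.499,-.132),drained=(.5007,-.317)).items():
    L=P.reshape(-1,3);L=L[(np.hypot(L[:,0]-c[0],L[:,1]-c[1])<.09)&(L[:,2]>.09)&(L[:,2]<.113)&(abs(L[:,0]-.5)<.085)];print(nm,len(L),cv2.minEnclosingCircle((L[:,:2]*1000).astype(np.float32)) if len(L) else 0)
```

```text
R 0.1465 gate 0.0253 gate by yaw 0.0216 z 0.2981 w 0.0853 f tool x,z,up 1.1 -0.2 0.3 M [-0.02  0.01  0.01] 19.2667
knob 1566 [0.47008395 0.02528476 0.17860155]
gate 0.039501261888757216
30 94 [0.12  0.122 0.124]
45 110 [0.117 0.122 0.123]
60 99 [0.12  0.123 0.124]
75 97 [0.121 0.123 0.124]
90 101 [0.121 0.123 0.123]
105 15 [0.122 0.123 0.124]
150 72 [0.121 0.122 0.124]
165 137 [0.121 0.122 0.124]
180 109 [0.121 0.123 0.172]
195 216 [0.122 0.171 0.172]
210 142 [0.121 0.122 0.123]
225 167 [0.121 0.123 0.156]
240 157 [0.121 0.123 0.16 ]
255 41 [0.12  0.122 0.123]
mould 8486 ((498.3774108886719, -133.1900634765625), 75.04212188720703)
drained 4436 ((500.3694763183594, -325.16363525390625), 81.8360595703125)
```

View pics/w8.png

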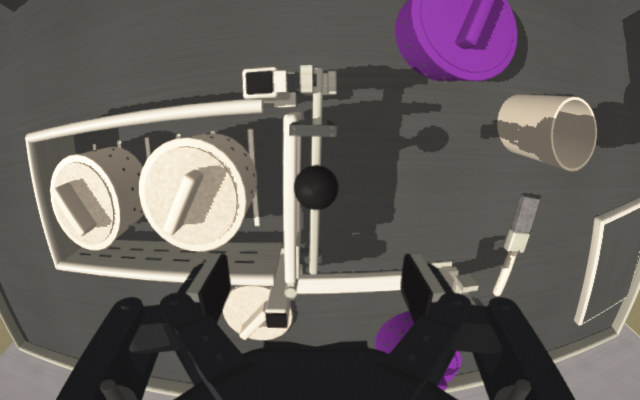

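Bar is level along its length (top at 122–123 mm), with its end in the keeper at (317,80). The knob is at (316,187), at the same height as in the first notch. The mould stands inside behind the gate at (190,192). One numeric check of the bystanders, then hand in.

Run:
```python
from h import *
P0=cloud("top",np.load("pics/top0.npy"));p,d=arm.get_image("top");P1=cloud("top",d);cv2.imwrite("pics/top9.png",p)
for n,(v0,v1,u0,u1,lo,hi) in dict(drained=(190,246,422,480,.09,.115),rib=(190,246,422,480,.125,.15),lid=(115,170,335,395,.015,.06),jug=(228,282,182,238,.1,.15),brush=(145,218,192,224,.012,.06)).items():
    r=[]
    for P in(P0,P1):
        Q=P[v0:v1,u0:u1].reshape(-1,3);Q=Q[(Q[:,2]>lo)&(Q[:,2]<hi)];r.append((len(Q),Q.mean(0).round(4).tolist()))
    print(n,r)
arm.sign_off()
```

```text
drained [(1920, [0.4997, -0.316, 0.1003]), (1919, [0.4998, -0.3159, 0.1003])]
rib [(174, [0.5003, -0.3168, 0.1328]), (176, [0.5004, -0.3165, 0.1335])]
lid [(255, [0.7235, -0.064, 0.0309]), (240, [0.7274, -0.0682, 0.0321])]
jug [(340, [0.4111, 0.3759, 0.1229]), (339, [0.4111, 0.3767, 0.1232])]
brush [(548, [0.6208, 0.3896, 0.017]), (565, [0.6212, 0.3893, 0.0174])]
the job is handed in; nothing more can be done
```

The mould is in the pen, the gate is shut, and the latch bar is down in the keeper's notch. I handed the job in about 19.4 s into the 53 s allowed.

- **Mould:** I carried it in by its rib and set it down upright in the middle of the pen. It stands at about (0.498, -0.133), with roughly 35–45 mm to spare to the drained mould and to the gate.
- **Latch and gate:** My first grip on the knob was too high and slipped off, and the bar stayed in the hold-back. I gripped 13 mm lower and lifted the bar to a tilt of about 0.18. I swung the gate round until the force at the knob changed by about 9 N, which is roughly 5 N at the keeper's back. Then I eased off about 1 mm, lowered the bar and let go.
- **Last checks:** The bar is level, its top at 122–123 mm all along. The knob is at the same height as it was in the hold-back (178.6 mm), and the gate angle is about 0.04. The gripper is clear, with the wrist force near zero.
- **Bystanders:** The drained mould, jug and brush read within 1 mm of where they started. The wrist camera's rough circle fit put the drained mould about 8 mm off, but that view was partly hidden; I trust the top camera's figure.
- **Not settled:** The spare lid's average position differs by about 4–6 mm, with fewer points in view (240 against 255). The arm never went near it, so I think the view changed and the lid did not move, but I did not check this further.

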